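Assemble the bracelet stand

ROBOT

A 6-joint arm with a two-finger parallel gripper is mounted at the origin on a cart in front of the work surface, level with it; the furniture and walls round the work are solid. World frame = base frame: x ahead of the robot, y to its left, z up, the work surface at z = 0. Lengths are in mm, angles in rad, forces in N, time in s.
With the tool pointing down it reaches from about 325 to 925 mm from the base axis. Payload 3.1 kg.
Tool frame: the origin (TCP) lies at the very end of the fingers, on their centre line; the grasp point (between the pads) lies 19 mm behind it; z points along the fingers, y is the line along which they close (so a half turn about z gives the same grasp; the last joint's range is limited). The gripper opens to 85 mm and grips with 20 to 120 N. Pads are 22 mm wide; open, the fingers measure 114 mm over their backs; the gripper's body (76 mm by 85 mm) begins 54 mm behind the grasp point. The pads swing forward as they close: fully open they stand 13 mm farther back than shut.
Start: joints at [1.001, 0.217, 1.613, -0, 1.311, -0.112], TCP at [276.219, 560.662, 231.3] pointing down, gripper open.
Joint ranges: [-2.75, 2.75], [-0.78, 2.1], [0.31, 2.55], [-1.13, 4.27], [0.13, 2.63], [-2.58, 2.58]. Speed limits (rad/s): [2.79, 2.79, 3.14, 3.14, 3.14, 3.14].

INTERFACE

Orientations are given as [roll, pitch, yaw] about the fixed x, y, z axes, in that order (R = Rz(yaw) Ry(pitch) Rx(roll)).
In Python, from cell import bot gives the robot as it stands.
- The arm moves only by the tool pendant, called after "Emit:" by a JSON object that holds its "fn" and its "kwargs". Schema: {"type":"object","properties":{"offsets":{"type":"array","items":{"type":"object","properties":{"dx":{"type":"number"},"dy":{"type":"number"},"dz":{"type":"number"},"yaw":{"type":"number"}},"additionalProperties":false},"minItems":1,"maxItems":5},"jaw":{"type":"number"},"grip_n":{"type":"number"},"only":{"type":"string"},"quiet":{"type":"boolean"},"lines":{"type":"string"}},"required":["offsets"],"additionalProperties":false}. offsets is a list of rows, 1 to 5 of them, each an object with the fields dx, dy, dz (the shift in units of 20 mm), yaw (a turn about the tool's z in units of 0.2 rad); a field left out counts as zero; each row is the pose to reach, as a shift and turn from the pose commanded when the call began, along the tool's axes at that moment; what a row does not reach only later rows make up. A row lasts 1/10 s, in which the tool goes at most 50 mm and 0.15 rad, less where a joint would pass 70% of its speed; a pose out of reach is approached as far as the arm can. jaw is the finger opening in mm, set as the call begins (left out keeps the last). The fingers move at their own pace and stop on an object; grip_n is the grip in N (left out, the last holds). Time passes only in rows, so rows that do not move let the fingers close. The tool returns the time, the measured TCP pose, the force, the opening and the grip force at its end. only (a regular expression) keeps the lines of the reply that match it, lines (a string "A,B") keeps lines A to B, and quiet returns only ok. Input that does not fit is refused with a message, and nothing moves.
- bot.observe(): the state, without advancing time (a new reading comes with each control period).
- bot.snapshot(name): name is "scene" or "top" or "wrist"; returns the picture (420x560x3 uint8, red, green, blue); there is no depth.
- bot.calibration(name): a dict with "K" (3x3 intrinsics, pixels), "D" ([k1, k2, p1, p2, k3] as OpenCV has them; the pictures are not rectified), "R" (3x3) and "t" (3): a world point X has camera coordinates R X + t; the wrist camera has in their place "hand_eye" (4x4, takes a point from camera to tool coordinates, whose origin is the TCP and whose axes are the flange's). Camera axes: x right, y down, z forward; pixel columns grow to the right and rows downward; lengths in mm; the calibration is good to about 2 mm. A picture is of the moment at which its call begins: read the wrist's pose just before it. calibration takes no time and is no camera call.
- bot.finish_job(): hands the job in; it is judged then, once.
The state is a dict: "time_s": time; "joints": joint angles; "qvel": joint speeds; "joint_torque": joint torques, N m; "tool_pos": TCP position; "eef_rot": TCP orientation; "wrist_force": force on the tool from outside, world axes, zero at the start; "torque": the same for the moment, N m; "finger_gap": finger opening in mm; "gripper_force": force on a finger pad.
Only numpy, scipy, OpenCV 4.12 (cv2) and the standard library are available. Lean on these libraries where they do the work, as an engineer would, in place of code of your own. Each camera call takes 0.05 s, during which the arm holds its last target. There are 200 camera calls.

TASK

Put the bracelet stand together: take the T-shaped bracelet bar out of its cradle, pass the steel toggle at its foot down through the slot in the wooden base until its round flange sits flat on the base, then turn it a quarter turn so that the toggle lies crosswise under the slot and holds, and let go. Leave the hammer, the tape roll and the tub where they are.

Things in the scene. Friction and masses are not known exactly. Their poses are not given: they have to be found in the camera images.
- bar: Loose bracelet bar, upright, 140 mm tall, 0.15-0.31 kg. Origin: centre of its underside, z up the post. From below: steel toggle 46 (x) x 12 (y) x 10 mm; neck 11 mm thick to z=26; round flange 44 mm across, z=26-34; post 16 mm thick; grey padded cross bar 120 (x) x 24 (y) x 24 mm, z=116-140. Toggle and cross bar both run along x. The same either way round.
- bar_grip (a point): Centre of the bracelet bar's cross bar, 128 mm above the bar's origin; good place to grip, across the 24 mm width, from above. Axes as bar.
- base: The stand's base, does not move: hollow light-wood box, 130 (x) x 110 (y) x 45 mm high, one slot in its 8 mm top board, along its x axis. Origin: centre of the underside on the desk, z up. With the flange seated, the bar's origin is 19 mm above the base's. Base and cradle may swap sides.
- slot (a point): Centre of the slot at the upper face of the base, 45 mm above the desk; axes as base. The slot is 54 mm long (x) and 18 mm wide (y), right through the 8 mm board, with a 2 mm chamfer; below it is hollow (40 mm or more to every side), so the toggle can turn there.
- cradle: Packing cradle, does not move: two cork cheeks on a dark wood foot, 76 (x) x 68 (y) x 34 mm high, with a 20 mm wide channel along its x, open at top and ends. Origin: centre of its underside on the desk. The bar stands in it, toggle in the channel, flange on the cheeks, and lifts straight out (26 mm).
- hammer: Loose chasing hammer lying on the desk at the right, 196 mm long, wooden handle. Bystander.
- tape: Loose roll of masking tape lying flat, 96 mm across, 25 mm high. Bystander.
- tub: Loose empty square plastic tub, 72 x 72 x 55 mm. Bystander.

How it is judged:
By the outcome, as a careful person would: the job done as asked, in the order asked, and still so for the second after the job is handed in, with the robot touching nothing.
It also fails if it takes over 42 s, if anything falls off the work surface, if the arm or the gripper's body presses on something with over 40 N, if the wrist force passes 120 N, or if a joint passes its speed limit or range.

## Working session

There is one attempt and no reset: what is moved stays moved. The work goes in short steps, Python scripts to look and compute and a tool call to move; the robot and the scene stay as the last step left them, time stands still between calls to the robot, and variables do not carry over. Pictures are saved under pics/ and viewed, at most 10 in all, crops included, and the job is handed in when it is done.

```bash
ls; mkdir -p pics; python3 - <<'E'
from cell import bot
import cv2,numpy as np
for n in ("top","scene"):
    cv2.imwrite(f"pics/{n}0.png",bot.snapshot(n)[:,:,::-1])
    c=bot.calibration(n);print(n,{k:np.round(v,4).tolist() for k,v in c.items()})
s=bot.observe();print(s)
print(bot.calibration("wrist"))
E
```

```text
cell.py
pics
top {'K': [[453.441, 0.0, 281.7887], [0.0, 453.441, 201.9832], [0.0, 0.0, 1.0]], 'D': [-0.0434, 0.0, 0.0, 0.0, 0.0], 'R': [[-0.0288, -0.9995, -0.0149], [-0.9931, 0.0303, -0.1131], [0.1135, 0.0115, -0.9935]], 't': [-22.8239, 581.5417, 1588.6338]}
scene {'K': [[469.7496, 0.0, 285.1845], [0.0, 469.7496, 203.0112], [0.0, 0.0, 1.0]], 'D': [-0.0302, 0.0, 0.0, 0.0, 0.0], 'R': [[0.7392, -0.6734, 0.0121], [-0.3095, -0.3556, -0.8819], [0.5982, 0.6481, -0.4713]], 't': [-442.5592, 252.3008, 1190.295]}
{'time_s': 0.1, 'joints': array([ 1.00077791e+00,  2.17703826e-01,  1.61481152e+00,  8.50896227e-06,
        1.31134945e+00, -1.12192560e-01]), 'qvel': array([-0.00160768, -0.00088968, -0.00293327, -0.00018113,  0.00106287,
       -0.00061239]), 'joint_torque': array([-1.42533576e-03, -3.98076546e+01, -3.04969168e+01, -2.93889607e-04,
        4.25039543e-03,  3.33054390e-05]), 'tool_pos': array([275.80700228, 559.99873656, 230.06354622]), 'eef_rot': array([-3.13933572e+00, -2.62549592e-04,  2.68376431e+00]), 'wrist_force': array([-0.05827665, -0.28436587, -0.16445927]), 'torque': array([-0.01267965,  0.05283705, -0.01369417]), 'gripper_force': 0.0, 'finger_gap': 85.63696072338881}
{'K': array([[298.42121234,   0.        , 277.86288047],
       [  0.        , 298.42121234, 207.13264006],
       [  0.        ,   0.        ,   1.        ]]), 'D': array([0.00479878, 0.        , 0.        , 0.        , 0.        ]), 'hand_eye': array([[-7.28878265e-04, -9.62771101e-01, -2.70316990e-01,
         6.76481927e+01],
       [ 9.99999460e-01, -9.01977738e-04,  5.16135626e-04,
         1.21944641e+00],
       [-7.40740373e-04, -2.70316468e-01,  9.62771239e-01,
        -1.41998226e+02],
       [ 0.00000000e+00,  0.00000000e+00,  0.00000000e+00,
         1.00000000e+00]])}
```

View pics/top0.png

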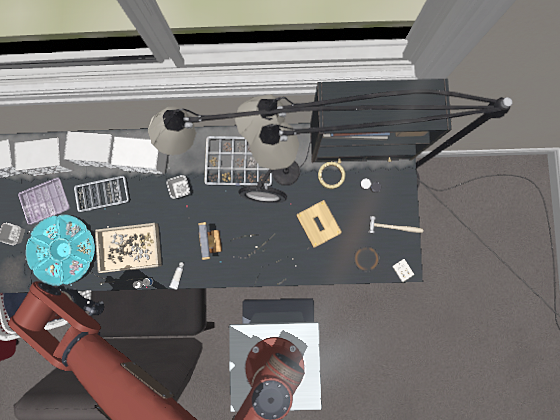

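View pics/scene0.png

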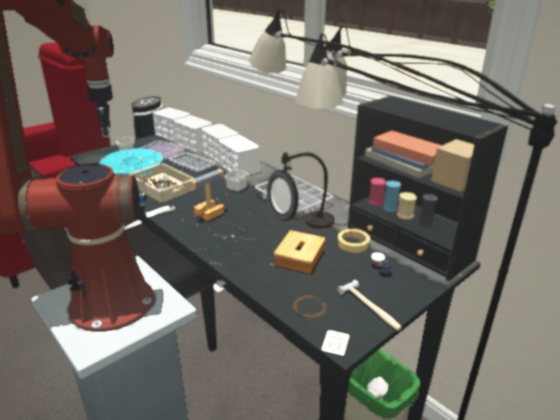

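The top view shows the bar standing in its cradle at about (208,240) and the base with its slot at (320,224). The hammer is at (395,227) and the tape at (331,175). I'll zoom in to measure.

```bash
cat > h.py <<'E'
from cell import bot
import cv2,numpy as np
from scipy.spatial.transform import Rotation as Ro
def cam(n,s=None):
    c=bot.calibration(n);K,D=np.array(c["K"]),np.array(c["D"])
    if n!="wrist": return K,D,np.array(c["R"]),np.array(c["t"])
    s=s or bot.observe();T=np.eye(4);T[:3,:3]=Ro.from_euler('xyz',s["eef_rot"]).as_matrix();T[:3,3]=s["tool_pos"]
    M=np.linalg.inv(T@np.array(c["hand_eye"]));return K,D,M[:3,:3],M[:3,3]
def ray(C,uv,z):
    K,D,R,t=C;p=cv2.undistortPoints(np.array(uv,float).reshape(-1,1,2),K,D).reshape(-1,2)
    d=np.c_[p,np.ones(len(p))]@R;o=-R.T@t
    return o+d*((z-o[2])/d[:,2])[:,None]
def proj(C,X):
    K,D,R,t=C;return cv2.projectPoints(np.array(X,float).reshape(-1,3),cv2.Rodrigues(R)[0],t,K,D)[0].reshape(-1,2)
E
python3 - <<'E'
from h import *
t=cv2.imread("pics/top0.png");s=cv2.imread("pics/scene0.png")
a=cv2.resize(t[210:270,180:260],None,fx=5,fy=5,interpolation=2)
b=cv2.resize(t[194:254,280:360],None,fx=5,fy=5,interpolation=2)
c=cv2.resize(s[175:235,170:250],None,fx=5,fy=5,interpolation=2)
d=cv2.resize(s[220:280,265:345],None,fx=5,fy=5,interpolation=2)
cv2.imwrite("pics/z.png",np.vstack([np.hstack([a,b]),np.hstack([c,d])]))
C=cam("top");print(ray(C,[[204,240]],128),ray(C,[[320,224]],45))
E
```

```text
[[449.66930181 222.78709101 128.        ]] [[ 497.00775434 -172.62326276   45.        ]]
```

View pics/z.png

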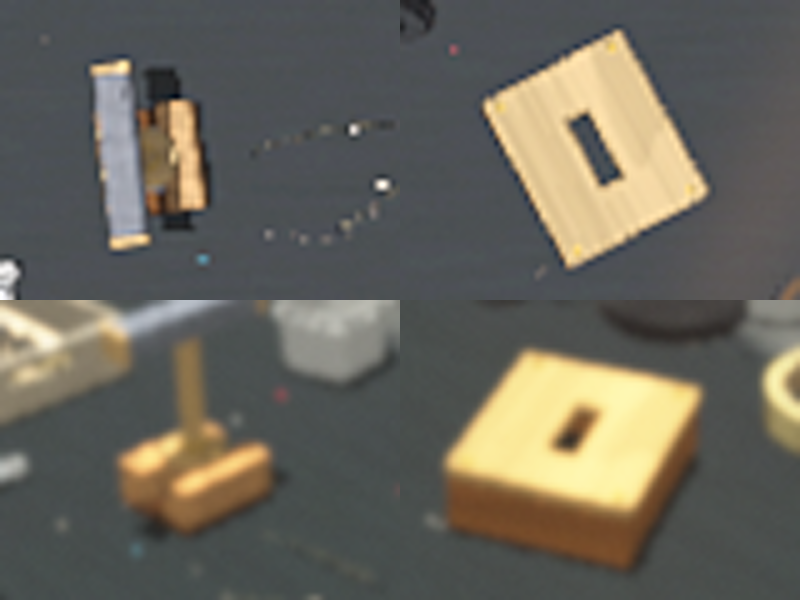

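Cross-bar top corners in the crop, upper left panel: (91,66), (130,62), (150,243), (111,249). Base top corners, upper right panel: (484,103), (620,30), (708,190), (571,268). The slot runs from about (579,115) to (611,183).

```bash
python3 - <<'E'
from h import *
C=cam("top")
f=lambda P,o:(np.array(P,float)+.5)/5-.5+o
def rep(n,P,z):
    X=ray(C,P,z)[:,:2];c=X.mean(0);e=[X[(i+1)%4]-X[i] for i in range(4)]
    L=[np.linalg.norm(v).round(1) for v in e]
    v=(e[1]-e[3]);print(n,c.round(1),L,"long yaw",np.arctan2(v[1],v[0]))
    return c
rep("bar",f([[91,66],[130,62],[150,243],[111,249]],[180,210]),140)
rep("base",f([[84,103],[220,30],[308,190],[171,268]],[280,194]),45)
rep("slot",f([[168,120],[190,111],[223,178],[200,188]],[280,194]),45)
rep("cradle?",f([[132,103],[197,98],[210,210],[145,214]],[180,210]),34)
s=bot.observe();R=Ro.from_euler('xyz',s["eef_rot"]).as_matrix();print(R.round(3))
E
```

```text
bar [447.5 221.6] [np.float64(26.2), np.float64(120.8), np.float64(26.2), np.float64(122.2)] long yaw -3.0420167740222843
base [ 500.4 -168.3] [np.float64(109.7), np.float64(128.7), np.float64(111.1), np.float64(131.1)] long yaw -2.6843441701229893
slot [ 499.1 -167.9] [np.float64(16.8), np.float64(52.6), np.float64(17.7), np.float64(52.9)] long yaw -2.7297843575916763
cradle? [449.1 205.3] [np.float64(46.6), np.float64(80.0), np.float64(46.3), np.float64(79.4)] long yaw -3.0378322444876247
[[-0.897  0.442 -0.001]
 [ 0.442  0.897 -0.002]
 [ 0.    -0.002 -1.   ]]
```
Good. Bar at (447.5,221.6), long yaw 0.0996. base (500,-168.2), yaw 0.457 (base edges) — slot 0.412; use base 0.455.

The rows are not in the units I measure in: shifts go in units of 20 mm and turns go in units of 0.2 rad. I convert before sending: -200 mm is -10, -160 mm is -8, -0.55 rad is -2.75.

```bash
cat >> h.py <<'E'
def delta(x,y,z,yaw):
    s=bot.observe();R=Ro.from_euler('xyz',s["eef_rot"]).as_matrix()
    d=R.T@(np.array([x,y,z])-s["tool_pos"]);a=-(yaw-s["eef_rot"][2]);a=(a+np.pi)%(2*np.pi)-np.pi
    print("delta",d.round(1),"turn",round(a,3),"j6",s["joints"][5].round(2),"t",s["time_s"],"F",s["wrist_force"].round(1))
E
```

Emit:
{"fn": "pendant", "kwargs": {"offsets": [{"dx":-2,"dy":-1.5,"yaw":-0.6},{"dx":-4,"dy":-3,"yaw":-1.25},{"dx":-6,"dy":-4.5,"yaw":-2},{"dx":-8,"dy":-6,"yaw":-2.5},{"dx":-10,"dy":-7.5,"yaw":-2.75}], "jaw": 85}}

```text
time_s: 0.6
tool_pos: [388.0, 338.7, 230.8]
eef_rot: [-3.141, -0.0, -3.046]
wrist_force: [1.5, 0.5, 0.4]
finger_gap: 85.1
gripper_force: 0.0
```

```bash
python3 - <<'E'
from h import *
delta(447.5,221.6,230,3.2412)
E
```

```text
delta [ -48.  -122.2    0.8] turn -0.004 j6 -1.09 t 0.6 F [1.5 0.5 0.4]
```

To row units: -122 mm is -6.1, -80 mm is -4.

Emit:
{"fn": "pendant", "kwargs": {"offsets": [{"dx":-0.8,"dy":-2},{"dx":-1.6,"dy":-4},{"dx":-2.4,"dy":-6.1},{"dx":-2.4,"dy":-6.1},{"dx":-2.4,"dy":-6.1}]}}

```text
time_s: 1.1
tool_pos: [447.0, 222.6, 230.9]
eef_rot: [3.141, -0.001, -3.052]
wrist_force: [0.1, 0.6, -0.1]
finger_gap: 84.9
gripper_force: 0.0
```

```bash
python3 - <<'E'
from h import *
s=bot.observe();im=bot.snapshot("wrist");C=cam("wrist",s)
cv2.imwrite("pics/w1.png",im[:,:,::-1].copy())
delta(447.5,221.6,109,3.2412)
a=.0996;u=np.array([np.cos(a),np.sin(a),0]);v=np.array([-u[1],u[0],0]);c=np.array([447.5,221.6,140])
print(proj(C,[c+i*60*u+j*12*v for i,j in((1,1),(1,-1),(-1,-1),(-1,1))]).round(0))
E
```

```text
delta [ -0.9  -2.  121.9] turn -0.008 j6 -1.34 t 1.15 F [-0.4  0.4 -0.3]
[[290. 276.]
 [263. 276.]
 [259. 134.]
 [291. 134.]]
```

View pics/w1.png

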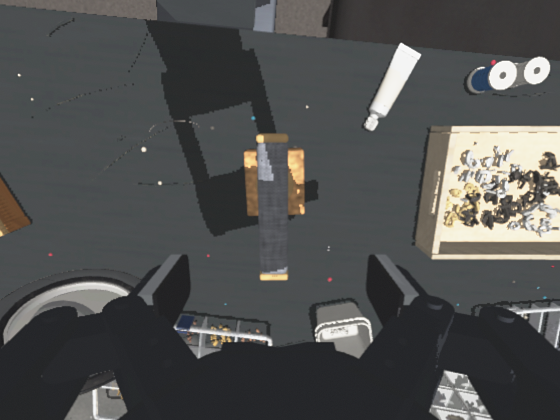

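The bar's top corners are at (258,133), (288,133), (287,279) and (260,279), within about 2 px of the prediction. The magnifier is at lower left, (70,310), and the tub at (342,330), ahead of the arm and clear of it.

```bash
python3 - <<'E'
from h import *
C=cam("wrist")
X=ray(C,[[258,133],[288,133],[287,279],[260,279]],140);print(X.round(1),X.mean(0))
v=X[2]+X[3]-X[0]-X[1];print(np.arctan2(v[1],v[0]))
# magnifier: triangulate ring centre top(262,195) vs scene(282,193)
A=cam("top");B=cam("scene")
P=[]
for c,p in((A,(264,195)),(B,(282,193))):
    P.append((ray(c,[p],0)[0],ray(c,[p],300)[0]))
for z in(50,100,150,200,250,300): print(z,*[ray(c,[p],z)[0,:2].round(0) for c,p in((A,(264,195)),(B,(282,193)))])
print(ray(C,[[5,310],[70,265],[130,290]],100).round(0))
E
```

```text
[[388.  203.8 140. ]
 [386.  226.4 140. ]
 [508.6 237.8 140. ]
 [510.7 214.4 140. ]] [448.33721635 220.60181424 140.        ]
0.08963543375567987
50 [605.  22.] [672.  98.]
100 [599.  20.] [606.  25.]
150 [592.  17.] [540. -48.]
200 [586.  15.] [ 474. -121.]
250 [579.  12.] [ 407. -194.]
300 [573.   9.] [ 341. -267.]
[[593. -49. 100.]
 [535.  23. 100.]
 [558.  82. 100.]]
```

Emit:
{"fn": "pendant", "kwargs": {"offsets": [{"dx":-0.05,"dy":-0.1,"dz":2,"yaw":-0.05},{"dx":-0.05,"dy":-0.1,"dz":4,"yaw":-0.05},{"dx":-0.05,"dy":-0.1,"dz":5.5,"yaw":-0.05},{"dx":-0.05,"dy":-0.1,"dz":6.05,"yaw":-0.05},{"dx":-0.05,"dy":-0.1,"dz":6.05,"yaw":-0.05}]}}

```text
time_s: 1.65
tool_pos: [445.9, 222.2, 108.4]
eef_rot: [-3.141, -0.005, -3.037]
wrist_force: [0.5, 0.3, -0.0]
finger_gap: 85.2
gripper_force: 0.0
```

To row units: -1 mm is -0.05, 1 mm is 0.05.

Emit:
{"fn": "pendant", "kwargs": {"offsets": [{"dx":0.05},{"dx":-0.05},{"dx":-0.05},{"dx":-0.05},{"dx":-0.05}], "jaw": 0, "grip_n": 70}}

```text
time_s: 2.15
tool_pos: [450.2, 221.6, 111.6]
eef_rot: [-3.141, 0.003, -3.039]
wrist_force: [0.5, -1.2, 2.9]
finger_gap: 23.3
gripper_force: 69.8
```

Emit:
{"fn": "pendant", "kwargs": {"offsets": [{"dx":-0.05},{"dx":-0.05}], "lines": "1,6"}}

```text
time_s: 2.35
tool_pos: [450.7, 221.6, 111.5]
eef_rot: [-3.141, 0.001, -3.039]
wrist_force: [-1.1, -2.3, 6.3]
finger_gap: 23.4
gripper_force: 70.1
```

Emit:
{"fn": "pendant", "kwargs": {"offsets": [{"dz":-0.75},{"dz":-1.75},{"dz":-3},{"dz":-4.25},{"dz":-4.25}]}}

```text
time_s: 2.85
tool_pos: [452.3, 222.7, 198.4]
eef_rot: [3.14, 0.007, -3.04]
wrist_force: [0.5, 0.1, -1.5]
finger_gap: 23.1
gripper_force: 69.2
```

```bash
python3 - <<'E'
from h import *
delta(425,20,195,3.24+.2)
E
```

```text
delta [  47.9 -198.8    2.7] turn -0.196 j6 -1.36 t 2.85 F [ 0.5  0.1 -1.5]
```

Emit:
{"fn": "pendant", "kwargs": {"offsets": [{"dx":0.6,"dy":-2,"yaw":-0.2},{"dx":1.2,"dy":-4,"yaw":-0.4},{"dx":1.8,"dy":-6,"yaw":-0.6},{"dx":2.4,"dy":-8,"yaw":-0.8},{"dx":2.4,"dy":-10,"yaw":-1}]}}

```text
time_s: 3.35
tool_pos: [419.7, 17.0, 192.6]
eef_rot: [3.139, -0.004, -2.837]
wrist_force: [1.2, 0.3, -3.0]
finger_gap: 23.4
gripper_force: 70.0
```

```bash
python3 - <<'E'
from h import *
delta(500,-168,195,.457+np.pi)
E
```

```text
delta [ -21.2 -200.6   -3. ] turn -0.153 j6 -2.0 t 3.35 F [ 1.2  0.3 -3. ]
```

Emit:
{"fn": "pendant", "kwargs": {"offsets": [{"dy":-2,"yaw":-0.2},{"dy":-4,"yaw":-0.4},{"dx":-0.35,"dy":-6,"yaw":-0.6},{"dx":-0.7,"dy":-8,"yaw":-0.75},{"dx":-1.05,"dy":-10,"dz":-0.15,"yaw":-0.75}]}}

```text
time_s: 3.85
tool_pos: [501.1, -167.5, 195.1]
eef_rot: [3.137, -0.002, -2.69]
wrist_force: [0.2, 0.3, -1.9]
finger_gap: 23.3
gripper_force: 69.9
```

Emit:
{"fn": "pendant", "kwargs": {"offsets": [{},{},{}]}}

```text
time_s: 4.15
tool_pos: [500.8, -165.5, 196.3]
eef_rot: [3.138, -0.002, -2.689]
wrist_force: [0.7, 0.3, -3.1]
finger_gap: 23.0
gripper_force: 70.4
```

```bash
python3 - <<'E'
from h import *
delta(500,-168,195,.457+np.pi)
cv2.imwrite("pics/w2.png",bot.snapshot("wrist")[:,:,::-1])
cv2.imwrite("pics/t2.png",bot.snapshot("top")[:,:,::-1])
E
```

```text
delta [ 1.8 -1.9  1.2] turn -0.005 j6 -2.48 t 4.15 F [ 0.7  0.3 -3.1]
```

View pics/w2.png

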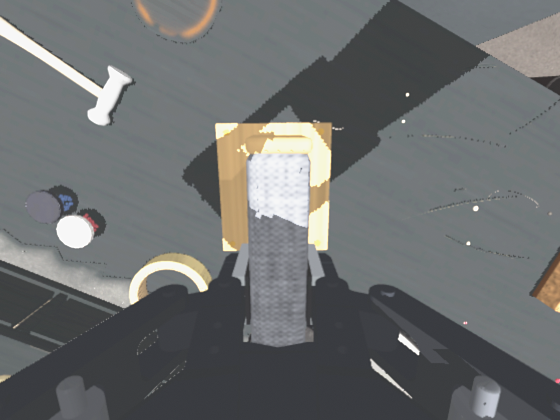

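The wrist view shows base top corners at (215,123), (331,123), (328,250) and (222,250). The held bar's top face runs from about row 137 to row 343, columns 246 to 311. I'll compute their relative offset.

```bash
python3 - <<'E'
from h import *
s=bot.observe();C=cam("wrist",s);R=Ro.from_euler('xyz',s["eef_rot"]).as_matrix();p=s["tool_pos"]
print(p,s["eef_rot"])
def show(n,uv,z):
    X=ray(C,uv,z);m=X.mean(0);v=X[2]+X[3]-X[0]-X[1];print(n,m.round(1),"yaw",np.arctan2(v[1],v[0]).round(3),"len",(np.linalg.norm(v)/2).round(1),"wid",np.linalg.norm(X[1]-X[0]).round(1),"tool",(R.T@(m-p)).round(1))
show("base",[[215,123],[331,123],[328,250],[222,250]],45)
show("bar",[[246,138],[310,138],[310,343],[246,343]],p[2]+28.5)
g=cv2.imread("pics/w2.png");t=cv2.imread("pics/t2.png")
a=cv2.resize(g[110:260,190:350],(800,600)[0:2] and (640,600),interpolation=2)
cv2.imwrite("pics/z2.png",a)
b=cv2.resize(t[180:260,270:380],None,fx=7,fy=7,interpolation=2);cv2.imwrite("pics/z3.png",b)
E
```

```text
[ 501.28612854 -165.37606146  197.12452799] [ 3.13961615e+00 -1.17311252e-03 -2.68832011e+00]
base [ 500.8 -169.3   45. ] yaw 0.465 len 130.3 wid 110.0 tool [  1.9  -3.6 152.1]
bar [ 486.5 -172.5  225.6] yaw 0.453 len 90.5 wid 23.7 tool [ 16.5   0.2 -28.5]
```

View pics/z2.png

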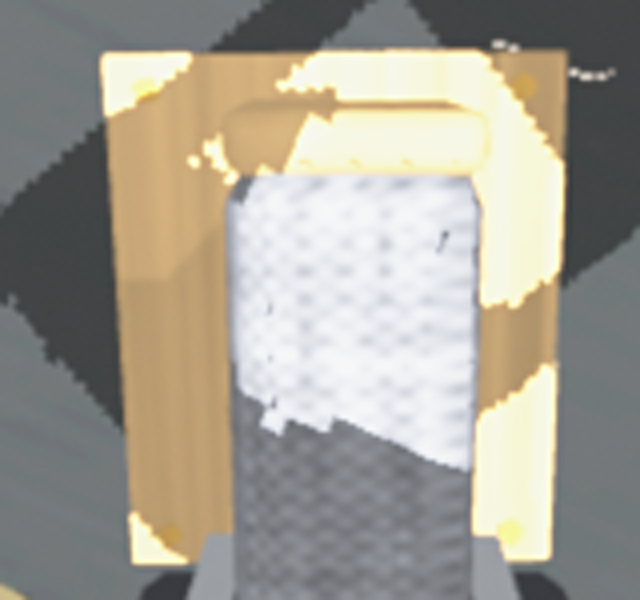

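```bash
python3 - <<'E'
from h import *
s=bot.observe();C=cam("wrist",s);R=Ro.from_euler('xyz',s["eef_rot"]).as_matrix();p=s["tool_pos"]
T=cam("top")
f=lambda P,o:(np.array(P,float)+.5)/5-.5+o
print("bar top-cam",ray(T,f([[91,66],[130,62],[150,243],[111,249]],[180,210]),148).mean(0))
s1=dict(tool_pos=np.array([447.2,222.4,230.9]),eef_rot=np.array([3.141,-.001,-3.050]))
X=ray(cam("wrist",s1),[[258,133],[288,133],[287,279],[260,279]],148);print("bar wrist",X.mean(0),np.linalg.norm(X[2]-X[1]))
X=ray(C,[[246,135.5],[312,135.5]],p[2]+36.5);print((R.T@(X-p).T).T.round(1))
E
```

```text
bar top-cam [447.27400939 220.13670215 148.        ]
bar wrist [446.864431   218.93772932 148.        ] 118.98540068296272
[[ 62.9 -10.8 -36.4]
 [ 62.9  11.9 -36.4]]
```

View pics/z3.png

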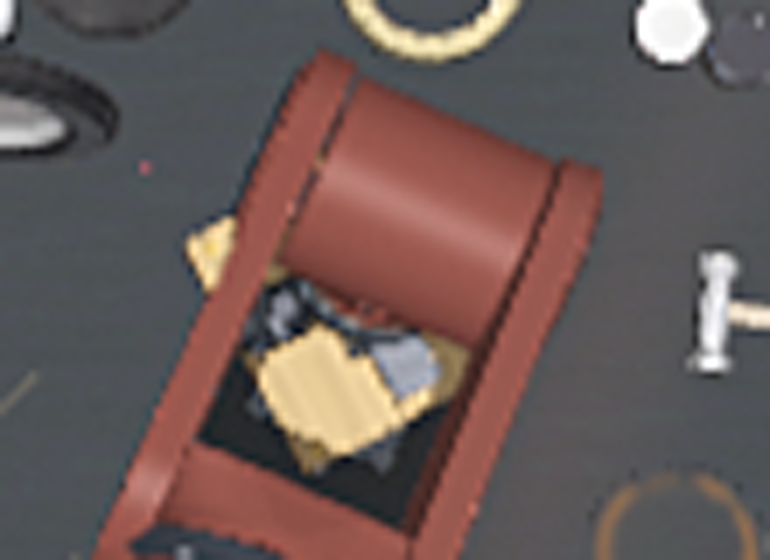

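The base is mostly hidden by the arm in the top view. I'll go down to just above the slot and check with the scene camera.

To row units: -2.7 mm is -0.135, -1 mm is -0.05, -0.007 rad is -0.035.

Emit:
{"fn": "pendant", "kwargs": {"offsets": [{"dx":-0.05,"dy":-0.135,"dz":0.75,"yaw":-0.035},{"dx":-0.05,"dy":-0.135,"dz":1.5,"yaw":-0.035},{"dx":-0.05,"dy":-0.135,"dz":2,"yaw":-0.035},{"dx":-0.05,"dy":-0.135,"dz":2,"yaw":-0.035},{"dx":-0.05,"dy":-0.135,"dz":2,"yaw":-0.035}]}}

```text
time_s: 4.75
tool_pos: [503.9, -168.4, 157.4]
eef_rot: [3.14, -0.001, -2.682]
wrist_force: [0.1, 1.0, -1.4]
finger_gap: 23.2
gripper_force: 70.2
```

```bash
python3 - <<'E'
from h import *
bot.snapshot("top")
s=bot.observe();p=s["tool_pos"];R=Ro.from_euler('xyz',s["eef_rot"]).as_matrix()
w=bot.snapshot("wrist");cv2.imwrite("pics/w4.png",w[:,:,::-1])
g=bot.snapshot("scene")[:,:,::-1].copy();print(p,s["eef_rot"],s["joints"][5])
# predicted: toggle bottom corners from tool offset (3.1,0), bottom 103.5 below TCP
C=cam("scene")
q=[p+R@np.array([3.1+a*23,b*6,103.5]) for a,b in((1,1),(1,-1),(-1,-1),(-1,1))]
print("toggle",proj(C,q).round(1).tolist())
x0,y0=270,170
a=cv2.resize(g[y0:y0+105,x0:x0+70],None,fx=5.7,fy=5.7,interpolation=2)[:590]
b=cv2.resize(w[100:290,190:350,::-1],None,fx=2.5,fy=3.1,interpolation=2)[:a.shape[0]]
h=min(len(a),len(b));cv2.imwrite("pics/z4.png",np.hstack([a[:h],b[:h]]));print(a.shape,b.shape)
E
```

```text
[ 504.5267161  -168.78281618  158.2738545 ] [-3.14152743e+00  3.13013027e-05 -2.68235474e+00] -2.484811284595297
toggle [[295.6, 244.5], [299.5, 245.4], [304.9, 237.4], [301.0, 236.5]]
(590, 399, 3) (589, 400, 3)
```

View pics/z4.png

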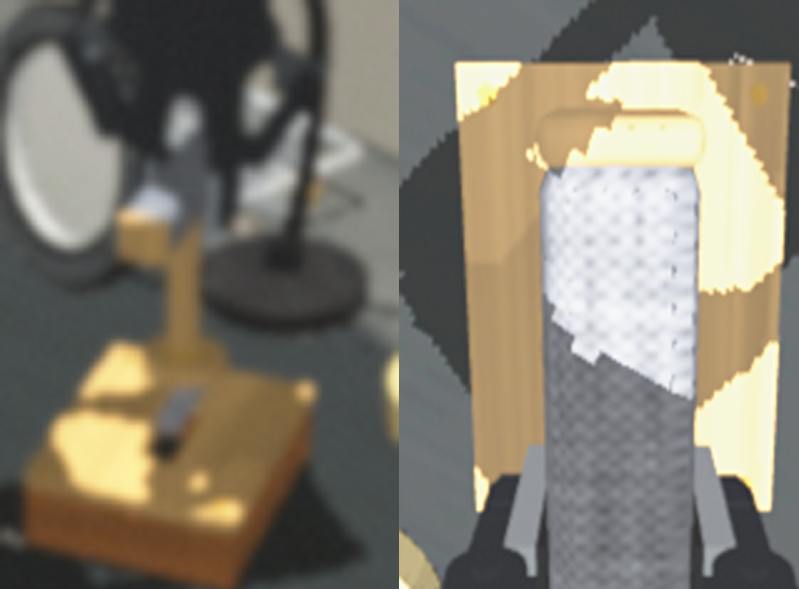

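The steel toggle hovers just above the slot, and the slot's near end shows dark in the left panel at (165,445). Base corners in wrist pixels: (212,120), (346,120), (338.8,265.2), (221.2,265.2). The bar's mid column is 278.

```bash
python3 - <<'E'
from h import *
s=bot.observe();C=cam("wrist",s);R=Ro.from_euler('xyz',s["eef_rot"]).as_matrix();p=s["tool_pos"]
tt=lambda X:(R.T@(X-p).T).T.round(1)
X=ray(C,[[212,120],[346,120],[338.8,265.2],[221.2,265.2]],45);v=X[2]+X[3]-X[0]-X[1]
print(p,tt(X),tt(X).mean(0),X.mean(0),np.arctan2(v[1],v[0]))
print(tt(ray(C,[[246,153],[310,153],[307.2,245],[248.8,245],[278,136.5]],p[2]+36.5)))
# top base in tool
print(tt(np.array([[500.4,-168.3,45],[499.1,-167.9,45]])))
# scene estimate of same base corners, slot from z.png crop
S=cam("scene");f=lambda P:(np.array(P,float)+.5)/5-.5+[265,220]
q=ray(S,f([[45,467-300],[130,350-300],[303,386-300],[230,510-300]]),45);print("scene base",q.mean(0),tt(q).mean(0))
q=ray(S,f([[155,443-300],[181,407-300],[201,409-300],[176,449-300]]),45);print("scene slot",q.mean(0))
E
```

```text
[ 504.97123528 -169.07557097  159.0232389 ] [[ 69.5 -54.  114. ]
 [ 69.4  56.3 113.9]
 [-61.9  57.5 114. ]
 [-61.9 -53.3 114.1]] [  3.775   1.625 114.   ] [ 501.02057525 -169.37827616   45.        ] 0.46666021744334985
[[ 57.  -11.  -36.5]
 [ 57.   11.3 -36.6]
 [ 22.3  11.3 -36.5]
 [ 22.4 -11.  -36.5]
 [ 62.6   0.2 -36.6]]
[[  3.9   2.9 114. ]
 [  4.8   3.8 114. ]]
scene base [ 497.96703281 -173.6882934    45.        ] [  8.425  -0.9   114.   ]
scene slot [ 497.4572813  -174.94964237   45.        ]
```

Emit:
{"fn": "pendant", "kwargs": {"offsets": [{"dx":0.045,"dy":0.095},{"dx":0.045,"dy":0.095,"dz":0.2},{"dx":0.045,"dy":0.095,"dz":0.4},{"dx":0.045,"dy":0.095,"dz":0.6},{"dx":0.045,"dy":0.095,"dz":0.8}]}}

```text
time_s: 5.4
tool_pos: [502.6, -167.4, 141.7]
eef_rot: [3.141, -0.0, -2.682]
wrist_force: [0.1, -0.0, -2.6]
finger_gap: 23.4
gripper_force: 70.4
```

Emit:
{"fn": "pendant", "kwargs": {"offsets": [{"dz":0.15},{"dz":0.3},{"dz":0.3}]}}

```text
time_s: 5.7
tool_pos: [502.3, -167.3, 135.6]
eef_rot: [3.141, -0.001, -2.682]
wrist_force: [0.3, 0.0, -2.2]
finger_gap: 23.2
gripper_force: 70.4
```

```bash
python3 - <<'E'
from h import *
delta(500.6+2.8,-168.8+1.4,122.5,.46-np.pi)
E
```

```text
delta [-0.9 -0.6 13.1] turn -0.001 j6 -2.48 t 5.7 F [ 0.3  0.  -2.2]
```

No contact force, and the toggle is inside the slot. I'll carry on down until the flange seats.

To row units: 10 mm is 0.5, 9 mm is 0.45.

Emit:
{"fn": "pendant", "kwargs": {"offsets": [{"dz":0.15},{"dz":0.3},{"dz":0.45},{"dz":0.5},{"dz":0.5}]}}

```text
time_s: 6.2
tool_pos: [502.5, -167.3, 126.0]
eef_rot: [3.141, -0.0, -2.682]
wrist_force: [-0.3, -0.4, -2.6]
finger_gap: 23.3
gripper_force: 70.4
```

Emit:
{"fn": "pendant", "kwargs": {"offsets": [{"dz":0.05},{"dz":0.1},{"dz":0.1}]}}

```text
time_s: 6.5
tool_pos: [502.7, -167.4, 124.2]
eef_rot: [3.141, -0.0, -2.682]
wrist_force: [-0.5, -0.3, -3.2]
finger_gap: 23.1
gripper_force: 70.4
```

To row units: 2 mm is 0.1, 1 mm is 0.05.

Emit:
{"fn": "pendant", "kwargs": {"offsets": [{"dz":0.05},{"dz":0.1},{"dz":0.1}]}}

```text
time_s: 6.8
tool_pos: [502.9, -167.5, 122.6]
eef_rot: [-3.141, 0.0, -2.682]
wrist_force: [-0.5, 0.6, -1.6]
finger_gap: 23.3
gripper_force: 70.4
```

Emit:
{"fn": "pendant", "kwargs": {"offsets": [{"dz":0.05},{"dz":0.075},{"dz":0.075}]}}

```text
time_s: 7.1
tool_pos: [503.2, -167.6, 122.5]
eef_rot: [-3.141, 0.0, -2.682]
wrist_force: [-2.2, 0.4, 6.4]
finger_gap: 23.4
gripper_force: 71.1
```

The flange is seated: TCP z is 122.5 as computed, with 6 N upward. Now the quarter turn, about the bar's axis, which lies about 3 mm along the tool's x.

Emit:
{"fn": "pendant", "kwargs": {"offsets": [{"dy":-0.02,"dz":-0.03,"yaw":0.7},{"dx":0.005,"dy":-0.04,"dz":-0.03,"yaw":1.4},{"dx":0.015,"dy":-0.06,"dz":-0.03,"yaw":2.1},{"dx":0.025,"dy":-0.08,"dz":-0.03,"yaw":2.8},{"dx":0.035,"dy":-0.095,"dz":-0.03,"yaw":3.5}]}}

```text
time_s: 7.6
tool_pos: [502.1, -169.3, 122.5]
eef_rot: [-3.142, -0.003, 2.896]
wrist_force: [-3.8, 1.5, 6.2]
finger_gap: 23.3
gripper_force: 71.2
```

Emit:
{"fn": "pendant", "kwargs": {"offsets": [{"dy":-0.02,"yaw":0.7},{"dx":0.005,"dy":-0.04,"yaw":1.4},{"dx":0.015,"dy":-0.06,"yaw":2.1},{"dx":0.025,"dy":-0.08,"yaw":2.8},{"dx":0.035,"dy":-0.095,"yaw":3.5}]}}

```text
time_s: 8.1
tool_pos: [502.3, -170.8, 122.4]
eef_rot: [3.14, -0.0, 2.195]
wrist_force: [-1.1, 2.5, 4.1]
finger_gap: 23.4
gripper_force: 70.9
```

```bash
python3 - <<'E'
from h import *
delta(0,0,122.5,.46-np.pi-np.pi/2)
E
```

```text
delta [ 4.321e+02 -3.077e+02 -3.000e-01] turn 0.164 j6 -1.09 t 8.1 F [-1.1  2.5  4.1]
```

To row units: -0.5 mm is -0.025, -0.3 mm is -0.015, 0.165 rad is 0.825.

Emit:
{"fn": "pendant", "kwargs": {"offsets": [{"dy":-0.015,"yaw":0.5},{"dy":-0.025,"yaw":0.825},{"dy":-0.025,"yaw":0.825},{"dy":-0.025,"yaw":0.825}]}}

```text
time_s: 8.5
tool_pos: [502.3, -171.3, 122.4]
eef_rot: [3.14, 0.001, 2.037]
wrist_force: [0.0, 2.8, 4.4]
finger_gap: 23.1
gripper_force: 71.1
```

```bash
python3 - <<'E'
from h import *
delta(0,0,122.5,.46-np.pi-np.pi/2)
E
```

```text
delta [ 378.8 -371.7   -0.9] turn 0.006 j6 -0.93 t 8.5 F [0.  2.8 4.4]
```

Emit:
{"fn": "pendant", "kwargs": {"offsets": [{},{},{},{}], "jaw": 60}}

```text
time_s: 8.9
tool_pos: [501.2, -171.6, 121.0]
eef_rot: [-3.141, -0.0, 2.036]
wrist_force: [0.1, -0.1, -0.4]
finger_gap: 60.0
gripper_force: 0.0
```

Emit:
{"fn": "pendant", "kwargs": {"offsets": [{"dz":-1},{"dz":-2.5},{"dz":-4.25},{"dz":-6},{"dz":-6}]}}

```text
time_s: 9.4
tool_pos: [504.9, -173.3, 247.9]
eef_rot: [3.134, 0.01, 2.036]
wrist_force: [-0.3, 0.7, 0.3]
finger_gap: 60.0
gripper_force: 0.0
```

Emit:
{"fn": "pendant", "kwargs": {"offsets": [{"dx":2.5},{"dx":4.5},{"dx":4.5},{"dx":4.5},{"dx":4.5}]}}

```text
time_s: 9.9
tool_pos: [461.5, -91.7, 241.2]
eef_rot: [-3.142, 0.001, 2.036]
wrist_force: [-0.3, -0.5, -0.1]
finger_gap: 60.0
gripper_force: 0.0
```

```bash
python3 - <<'E'
from h import *
w=bot.snapshot("wrist")[:,:,::-1];t=bot.snapshot("top")[:,:,::-1];g=bot.snapshot("scene")[:,:,::-1]
a=cv2.resize(w,(400,300));b=cv2.resize(t[180:255,280:380],(400,300),interpolation=2);c=cv2.resize(g[170:275,240:380],(400,300),interpolation=2);d=cv2.resize(g[170:320,200:420],(400,300),interpolation=2)
cv2.imwrite("pics/end.png",np.vstack([np.hstack([a,b]),np.hstack([c,d])]));np.save("w.npy",w)
E
```

```text
(no output)
```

View pics/end.png

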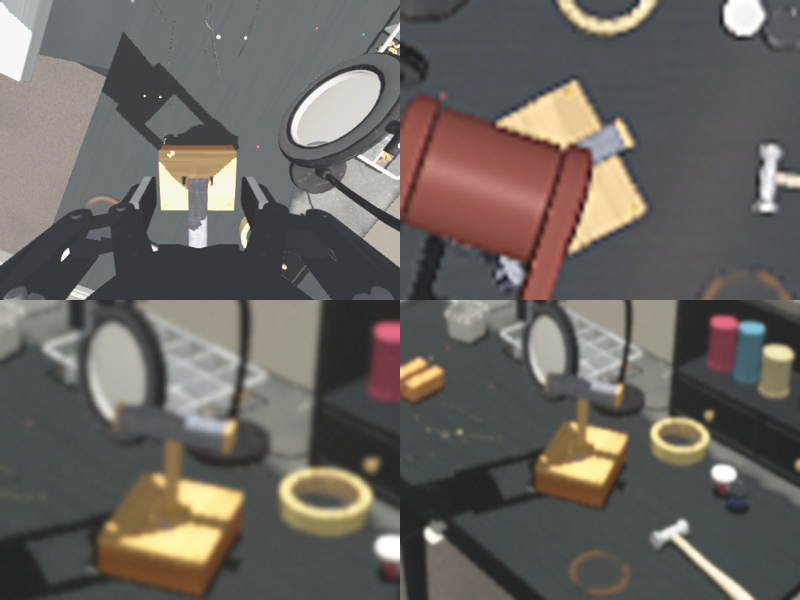

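The bar stands upright on the base with its cross bar at right angles to the slot. The gripper is clear, and the tape and hammer have not moved.

```bash
python3 -c "
from cell import bot
print(bot.finish_job())"
```

```text
the job is handed in; nothing more can be done
None
```

The bracelet bar is seated in the base, turned a quarter turn so the toggle lies crosswise under the slot, and released; the job was handed in at about 10 s, and nothing else was touched.

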